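Shift the printing press into third

TASK

Put the tabletop printing press into third gear: push the black ball-topped gear lever along its H-shaped gate, out of the left leg into the crossbar, across to the right leg, then forward (away from the robot) fully home in the far right slot. Only push the ball or stick with the fingertips or the outside of the fingers: do not take it between the fingers. Leave the mug, tin, pan and wax block where they are, and finish with the lever left in third and the hand clear.

Things in the scene. Friction and masses are not known exactly. Their poses are not given: they have to be found in the camera images.
- press: Green press, fixed to the table, yaw up to 20 degrees either way; origin on the table below the gate's centre, x forward (away from the robot), y left. The lever's gearbox, 150 (x) x 170 (y) x 86 mm, is centred on it; the press frame joined to its left begins 75 mm left of the gearbox's centre line with a low axle, its side frames at 130 mm, at most 190 mm above the table.
- gate (a point): Centre of the gate, on the plate's top face, 90 mm above the table; x forward, y left, z up. A 58 x 58 mm opening; two tongues, 30 mm wide in y, reach in from its forward and near sides to 8.5 mm from the centre, leaving a 17 mm wide left-right crossbar and two 14 mm wide forward-back legs centred 22 mm left and right. Slots: 1 left forward, 2 left back, 3 right forward, 4 right back.
- knob (a point): Centre of the lever's black ball, 40 mm in diameter, on a steel stick 10 mm thick. The lever tilts about a pivot on the gate's centre line, 80 mm below the gate plate's top face; the ball's centre is 165 mm from the pivot: 175 mm above the table with the lever upright, about 160 mm in a slot's end, and it swings up to 47 mm each way.
- across (a joint): Sideways tilt of the lever, rad: positive leans right (gate -y), negative left; stops at -0.29 and +0.29. In the legs its size is 0.25 to 0.29; it can change legs only along the crossbar. Starts in the left leg. Stiff by friction: about 2 to 4 N at the ball moves it, and it stays where it is left (no spring).
- shift (a joint): Forward-back tilt, rad: positive leans forward (gate +x); stops at -0.29 and +0.29; same friction. 0 is mid crossbar, whose play is about 0.035 either way. Starts anywhere along the left leg. Ball centre from the pivot, in gate axes: 165 mm x (sin(shift), -sin(across)cos(shift), cos(across)cos(shift)).
- mug: Loose brown mug, 80 mm wide, 95 mm tall, handle to its +y; origin under its centre. On the table right of the gearbox. Leave alone.
- tin: Loose closed tin, 64 mm wide, 85 mm tall; origin under its centre. On the table right of the gearbox. Leave alone.
- pan: Loose open aluminium pan, 150 x 80 x 45 mm; origin under its centre. On the table beyond the gearbox. Leave alone.
- wax: Loose wax block, 60 x 30 x 25 mm; origin under its centre, lying on the press's bed, left of the gearbox, 78 mm above the table. Leave alone.

How it is judged:
By the outcome, as a careful person would: the job done as asked, in the order asked, and still so for the second after the job is handed in, with the robot touching nothing.
It also fails if it takes over 61 s, if anything falls off the work surface, if the arm or the gripper's body presses on something with over 40 N, if the wrist force passes 120 N, or if a joint passes its speed limit or range.

ROBOT

A 6-joint arm with a two-finger parallel gripper is mounted at the origin on the work surface. World frame = base frame: x ahead of the robot, y to its left, z up, the work surface at z = 0. Lengths are in m, angles in rad, forces in N, time in s.
With the tool pointing down it reaches from about 0.275 to 0.85 m from the base axis. Payload 5.2 kg.
Tool frame: the origin (TCP) lies between the finger pads; the fingertips stand 22 mm ahead of it and the grasp point (between the pads) lies 3 mm ahead of it (finger_overhang is the distance from the TCP to the fingertips, in m); y points along the fingers, x is the direction in which the jaws open and shut, and the axes are right-handed (so a half turn about y gives the same grasp; the last joint's range is limited). The gripper opens to 85 mm and grips with 20 to 120 N. Pads are 22 mm wide; open, the fingers measure 114 mm over their backs; the gripper's body (76 mm by 85 mm) begins 54 mm behind the grasp point. The pads swing forward as they close: fully open they stand 13 mm farther back than shut.
Start: joints at [0.955, 0.259, 1.535, -0, 1.348, -0.203], TCP at [0.221, 0.504, 0.227] pointing down, gripper open.
Joint ranges: [-3.14, 3.14], [-0.91, 2.08], [0.19, 2.58], [-1.22, 4.36], [0.22, 2.71], [-3.12, 3.12]. Speed limits (rad/s): [2.57, 2.57, 3.14, 3.14, 3.14, 3.14].

INTERFACE

Orientations are given as a unit quaternion [x, y, z, w].
In Python, from workcell import * gives the robot as it stands.
- The arm moves only by the tool step_arm, never from a script. Its argument "rows" is a list of rows, each an object of numbers: "tx", "ty", "tz": the shift along the tool's x, y, z in m; "turn": the turn about the tool's y in degrees. In form: [{"tx": .., "ty": .., "tz": .., "turn": ..}, ...]. A call has 1 to 8 rows; each row is the pose to reach, as a shift and turn from the pose measured when the call began, along the tool's axes at that moment; what a row does not reach only later rows make up. A row lasts 1/8 s, in which the tool goes at most 62.5 mm and 10.7 degrees, less where a joint would pass 70% of its speed; a pose out of reach is approached as far as the arm can. A call with a gripper value outside its range is refused whole. "claw" is the closure, from -1 (fully open) to 1 (shut), set as the call begins (left out, the last holds). The fingers move at their own pace and stop on an object; the grip force is fixed at half the most. Time passes only in rows, so rows that repeat a pose let the fingers close. It gives the time, the measured TCP pose, the force and the opening at its end, in the units of the state.
- get_state(): the state, without advancing time (a new reading comes with each control period).
- snapshot(name): name is "side" or "top" or "wrist"; returns a dict with "color" (480x640x3 uint8, red, green, blue), "range_z" (480x640 float32, m along the optical axis (not along the pixel's ray), 0 where there is no reading), "fx", "fy", "cx", "cy" (pixels), "distortion" ([k1, k2, p1, p2, k3] as OpenCV has them; the pictures are not rectified), "eye" and "rotation" of the camera in the world. Camera axes: x right, y up, looking along -z (the intrinsics and any distortion apply to the point x, -y, -z); pixel columns grow to the right and rows downward; lengths in m; the calibration is good to about 2 mm. A picture is of the moment at which its call begins.
- sign_off(): hands the job in, once; it reports no verdict.
The state is a dict: "t": time; "joint_positions": joint angles; "dq": joint speeds; "effort": joint torques, N m; "eef_pos": TCP position; "orientation": TCP orientation; "ft_force": force on the tool from outside, world axes, zero at the start; "wrist_torque": the same for the moment, N m; "opening": finger opening in m.
Only numpy, scipy, OpenCV 4.12 (cv2) and the standard library are available. Lean on these libraries where they do the work, as an engineer would, in place of code of your own. Each camera call takes 0.05 s, during which the arm holds its last target. There are 200 camera calls.

## Working session

There is one attempt and no reset: what is moved stays moved. The work goes in short steps, Python scripts to look and compute and a tool call to move; the robot and the scene stay as the last step left them, time stands still between calls to the robot, and variables do not carry over. Pictures are saved under pics/ and viewed, about 8 in all and at most 12, crops included, and the job is handed in when it is done.

Besides the shell and the picture viewer there is one more tool, called as name(argument=value, ...) on one line, values as JSON. step_arm: Moves the arm, as the interface text tells. Its arguments: {"type":"object","properties":{"rows":{"type":"array","items":{"type":"object","properties":{"tx":{"type":"number"},"ty":{"type":"number"},"tz":{"type":"number"},"turn":{"type":"number"}}}},"claw":{"type":"number"}},"required":["rows"]}

```bash
mkdir -p pics; ls; cat > h.py <<'E'
from workcell import *
import numpy as np, cv2
from scipy.spatial.transform import Rotation as R
def pts(s):
    # world point per pixel
    h,w=s["range_z"].shape
    K=np.array([[s["fx"],0,s["cx"]],[0,s["fy"],s["cy"]],[0,0,1.]])
    u,v=np.meshgrid(np.arange(w),np.arange(h))
    n=cv2.undistortPoints(np.stack([u,v],-1).reshape(-1,1,2).astype(np.float64),K,np.array(s["distortion"],float)).reshape(h,w,2)
    z=s["range_z"].astype(float)
    c=np.stack([n[...,0]*z,-n[...,1]*z,-z],-1)
    return c@np.array(s["rotation"]).T+np.array(s["eye"])
E
python3 - <<'E'
from h import *
s=get_state();print(s)
for n in("top","side"):
    p=snapshot(n);np.savez("pics/%s0.npz"%n,**p);cv2.imwrite("pics/%s0.png"%n,p["color"][...,::-1]);print(n,p["eye"],p["rotation"],p["fx"],p["distortion"])
E
```

```text
pics
{'t': 0.0, 'joint_positions': array([ 9.55221019e-01,  2.59332243e-01,  1.53608534e+00, -3.29653683e-05,
        1.34802454e+00, -2.02816081e-01]), 'dq': array([-0.00035827,  0.00057082, -0.00111839, -0.00024417, -0.00100055,
       -0.0004555 ]), 'effort': array([-3.87020532e-05, -4.46026003e+01, -2.90571016e+01,  1.98651583e-05,
        1.15434855e-02,  1.45376521e-06]), 'eef_pos': array([0.22030152, 0.50335558, 0.2265796 ]), 'orientation': array([ 0.59209758,  0.38632878, -0.38753674, -0.59159598]), 'ft_force': array([ 0.20841042,  0.66978229, -0.11678841]), 'wrist_torque': array([-0.02191882,  0.01017837, -0.08179957]), 'opening': 0.0855603895163131}
top [ 0.42215574 -0.0587211   1.06402246] [-0.0530517   0.0602334   0.71061752 -0.69898512] 533.57884784782 [-0.06810963  0.          0.          0.          0.        ]
side [ 0.42498302 -0.91255149  1.05790948] [ 0.36621648 -0.03538284 -0.0810779   0.92631524] 589.4098581018959 [-0.18618043  0.          0.          0.          0.        ]
```

```bash
sed -i 's/np.array(s\["rotation"\]).T/R.from_quat(s["rotation"]).as_matrix().T/' h.py
python3 - <<'E'
from h import *
s=get_state();print(R.from_quat(s["orientation"]).as_matrix().round(3))
E
```

```text
[[ 0.401 -0.001 -0.916]
 [ 0.916 -0.001  0.401]
 [-0.002 -1.     0.   ]]
```

View pics/top0.png

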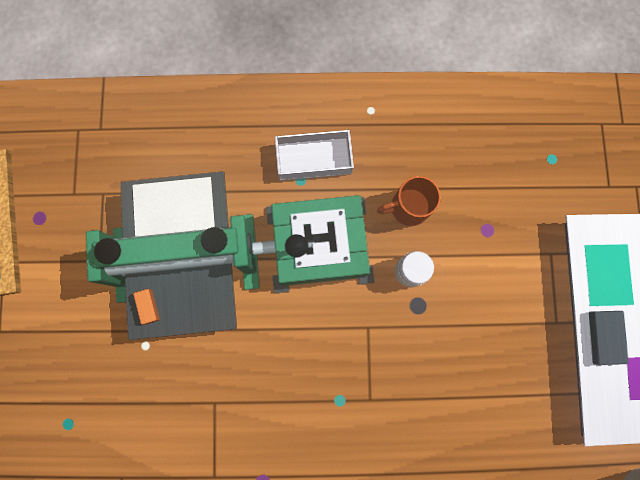

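View pics/side0.png

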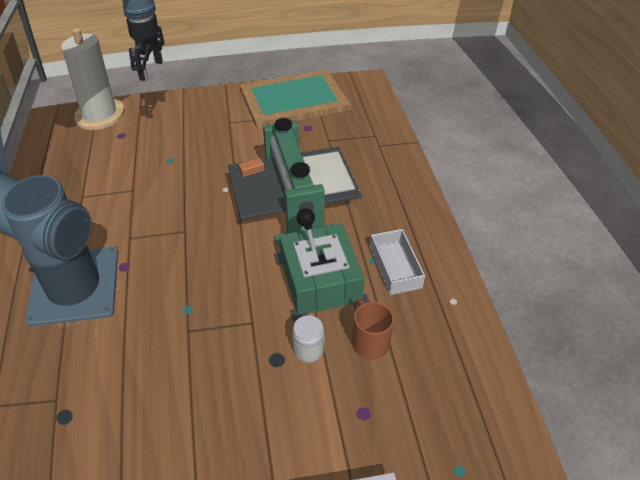

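The top view shows the press with its gate plate around (320,237) and the ball at (296,245), in the left leg near the crossbar. The tin (415,268) and mug (418,197) are right of the gearbox, and the pan (315,153) is beyond it. The side view agrees, with the ball at (306,217). Next I measure the gate and ball.

```bash
cat >> h.py <<'E'
from scipy.optimize import least_squares
def ball(s,z=0.165,guess=None):
    P=pts(s);c=s["color"].astype(int)
    g=np.array(guess)
    m=(c.max(-1)<75)&(np.linalg.norm(P-g,axis=-1)<0.06)&(P[...,2]>0.14)
    Q=P[m]
    r=least_squares(lambda x:np.linalg.norm(Q-x,axis=1)-0.02,Q.mean(0)-[0,0,.01],loss="soft_l1",f_scale=0.002)
    return r.x,m.sum(),np.abs(r.fun).mean()
E
python3 - <<'E'
from h import *
T=dict(np.load("pics/top0.npz"));S=dict(np.load("pics/side0.npz"))
for s,n in((T,"top"),(S,"side")):
    P=pts(s);c=s["color"].astype(int)
    w=(c.min(-1)>150)&(abs(P[...,2]-0.09)<0.012)&(P[...,0]>.35)
    w=w.astype(np.uint8)
    k,l,st,ce=cv2.connectedComponentsWithStats(w)
    for i in range(1,k):
        if st[i,4]>100:
            Q=P[l==i];print(n,"comp",st[i],Q.mean(0).round(4),cv2.minAreaRect(Q[:,:2].astype(np.float32)))
    # gearbox top: green at z .086
    g=(c[...,1]>c[...,0]+15)&(c[...,1]>c[...,2]+5)&(abs(P[...,2]-0.086)<0.008)
    print(n,"green",g.sum(),cv2.minAreaRect(P[g][:,:2].astype(np.float32)))
p=pts(T);print("top px",p[245,296],p[225,315],p[268,415],p[197,430],p[190,418])
S2=pts(S);print(S2[217,306])
print(ball(T,guess=p[245,296]));print(ball(S,guess=p[245,296]))
# crossbar/dark pixels on the plate
for s in (T,):
    a=cv2.resize(s["color"][180:300,250:380],None,fx=6,fy=5,interpolation=cv2.INTER_CUBIC);cv2.imwrite("pics/gate.png",a[...,::-1])
E
```

```text
top comp [ 133  177   82   60 3701] [0.6411 0.2008 0.0806] ((0.6412183046340942, 0.2014126032590866), (0.10222036391496658, 0.1515643447637558), 4.8952484130859375)
top comp [ 291  209   60   59 2016] [ 0.5772 -0.0799  0.0889] ((0.5760748386383057, -0.07534275949001312), (0.10222043097019196, 0.10150428861379623), 4.8725905418396)
top comp [402 252  32  32 775] [ 0.5179 -0.255   0.0839] ((0.5181041359901428, -0.2548600435256958), (0.05859974026679993, 0.05743849277496338), 15.058553695678711)
top green 4145 ((0.5610837936401367, 0.08366653323173523), (0.14993107318878174, 0.48716938495635986), 5.0420026779174805)
side comp [ 304  152   50   42 1168] [0.6476 0.2019 0.0811] ((0.6453942060470581, 0.20031610131263733), (0.09411056339740753, 0.1545903980731964), 5.35816764831543)
side comp [ 294  235   55   42 1132] [ 0.5774 -0.0801  0.0907] ((0.5778879523277283, -0.0765092596411705), (0.09977688640356064, 0.10463123023509979), 4.952817916870117)
side comp [294 316  29  26 589] [ 0.52   -0.2586  0.0846] ((0.5198672413825989, -0.2576232850551605), (0.05637963488698006, 0.05789452791213989), 26.753597259521484)
side green 2509 ((0.563576877117157, 0.07806281745433807), (0.1483016014099121, 0.4857082664966583), 4.8596062660217285)
top px [ 0.54813443 -0.0337015   0.18677362] [ 0.42215574 -0.0587211   1.06402246] [ 0.51650147 -0.25054698  0.08256827] [ 0.66184335 -0.29635058  0.03551815] [ 0.68291923 -0.27852457  0.0092776 ]
[ 0.55106085 -0.04766497  0.18179504]
(array([ 0.5497579 , -0.03413795,  0.16673461]), np.int64(407), np.float64(0.0008317073016699542))
(array([ 0.55274343, -0.03348379,  0.16692663]), np.int64(276), np.float64(0.001563046028299927))
```

View pics/gate.png

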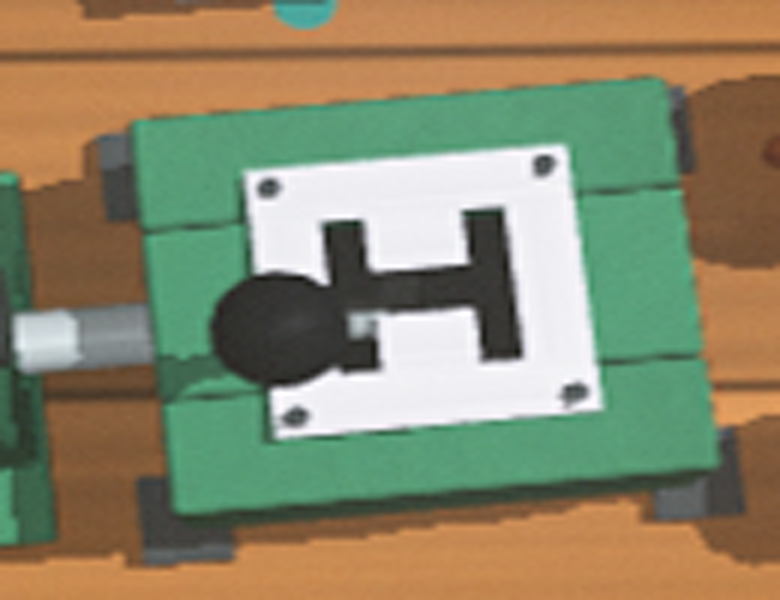

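step_arm(claw=1, rows=[{"ty":-0.015,"turn":-7},{"ty":-0.035,"turn":-14},{"ty":-0.035,"turn":-21},{"ty":-0.035,"turn":-28.5},{"ty":-0.035,"turn":-28.5},{"ty":-0.035,"turn":-28.5}])

```text
invalid input at $.rows[0]: expected keys tx, ty, tz, turn
```

```bash
cat >> h.py <<'E'
C=np.array([0.577,-0.0759]);Y=np.radians(4.9)
G=np.array([[np.cos(Y),np.sin(Y)],[-np.sin(Y),np.cos(Y)]])
def gate(p): return G@(np.asarray(p)[:2]-C)
def rep(target=None):
    s=get_state();M=R.from_quat(s["orientation"]).as_matrix()
    print("t",round(s["t"],2),"gate tcp",gate(s["eef_pos"]).round(4),"z",s["eef_pos"][2].round(4),"yaw",np.degrees(np.arctan2(M[1,0],M[0,0])).round(2),"F",(G@s["ft_force"][:2]).round(2),s["ft_force"][2].round(2),"open",round(s["opening"],4))
    if target is not None:
        w=np.append(C+G.T@np.array(target[:2]),target[2]);print("tool shift",(M.T@(w-s["eef_pos"])).round(4))
E
python3 -c "
from h import *
rep((-0.075,0.044,0.262))"
```

```text
t 0.1 gate tcp [-0.3059  0.6077] z 0.2267 yaw 66.35 F [ 0.73 -0.46] -0.82 open 0.0855
tool shift [-0.3848 -0.0349 -0.4722]
```

step_arm(claw=1, rows=[{"tx":0,"ty":-0.015,"tz":0,"turn":-7},{"tx":0,"ty":-0.035,"tz":0,"turn":-14},{"tx":0,"ty":-0.035,"tz":0,"turn":-21},{"tx":0,"ty":-0.035,"tz":0,"turn":-28.5},{"tx":0,"ty":-0.035,"tz":0,"turn":-28.5},{"tx":0,"ty":-0.035,"tz":0,"turn":-28.5}])

```text
t: 0.85
eef_pos: [0.2203, 0.5033, 0.2613]
orientation: [-0.479, -0.519, 0.521, 0.479]
ft_force: [0.7, -0.6, -1.2]
opening: -0.0002
```

```bash
python3 -c "
from h import *
rep((-0.075,0.044,0.262))"
```

```text
t 0.85 gate tcp [-0.3059  0.6076] z 0.2613 yaw 94.71 F [ 0.66 -0.66] -1.15 open -0.0002
tool shift [-0.5628 -0.     -0.2329]
```

step_arm(rows=[{"tx":-0.03,"ty":0,"tz":-0.012,"turn":0},{"tx":-0.07,"ty":0,"tz":-0.029,"turn":0},{"tx":-0.115,"ty":0,"tz":-0.048,"turn":0},{"tx":-0.16,"ty":0,"tz":-0.066,"turn":0},{"tx":-0.205,"ty":0,"tz":-0.085,"turn":0},{"tx":-0.25,"ty":0,"tz":-0.104,"turn":0},{"tx":-0.29,"ty":0,"tz":-0.12,"turn":0},{"tx":-0.32,"ty":0,"tz":-0.133,"turn":0}])

```text
t: 1.85
eef_pos: [0.3796, 0.1937, 0.2618]
orientation: [-0.48, -0.519, 0.52, 0.48]
ft_force: [0.1, -0.1, -0.8]
opening: 0.0002
```

step_arm(rows=[{"tx":-0.04,"ty":0,"tz":-0.016,"turn":0},{"tx":-0.085,"ty":0,"tz":-0.035,"turn":0},{"tx":-0.13,"ty":0,"tz":-0.053,"turn":0},{"tx":-0.175,"ty":0,"tz":-0.072,"turn":0},{"tx":-0.215,"ty":0,"tz":-0.089,"turn":0},{"tx":-0.24,"ty":0,"tz":-0.1,"turn":0},{"tx":-0.24,"ty":0,"tz":-0.1,"turn":0}])

```text
t: 2.72
eef_pos: [0.4988, -0.0394, 0.2616]
orientation: [-0.481, -0.517, 0.519, 0.481]
ft_force: [-0.5, 0.1, -0.2]
opening: -0.0
```

```bash
python3 -c "
from h import *
rep((-0.072,0.044,0.170))"
```

```text
t 2.73 gate tcp [-0.0748  0.0431] z 0.2616 yaw 94.27 F [-0.53  0.1 ] -0.19 open -0.0
tool shift [ 0.0011  0.0916 -0.0029]
```

step_arm(rows=[{"tx":0.001,"ty":0.025,"tz":0,"turn":-0.5},{"tx":0.001,"ty":0.055,"tz":0,"turn":-0.5},{"tx":0.001,"ty":0.08,"tz":0,"turn":-0.5},{"tx":0.001,"ty":0.091,"tz":0,"turn":-0.5},{"tx":0.001,"ty":0.091,"tz":0,"turn":-0.5}])

```text
t: 3.35
eef_pos: [0.4981, -0.0378, 0.1704]
orientation: [-0.478, -0.519, 0.521, 0.479]
ft_force: [-0.6, -0.6, 0.2]
opening: -0.0002
```

```bash
python3 -c "
from h import *
rep((-0.033,0.044,0.170))
s=snapshot('side');b=ball(s,guess=(.551,-.034,.167));print(b,gate(b[0]))
cv2.imwrite('pics/s1.png',cv2.resize(s['color'][120:320,200:460],None,fx=3,fy=3)[...,::-1])"
```

```text
t 3.35 gate tcp [-0.0753  0.0447] z 0.1704 yaw 94.78 F [-0.66 -0.57] 0.21 open -0.0002
tool shift [-0.0006  0.0003 -0.0423]
(array([ 0.55221792, -0.03364722,  0.16697765]), np.int64(294), np.float64(0.004055367217012162)) [-0.02108241  0.04421517]
```

View pics/s1.png

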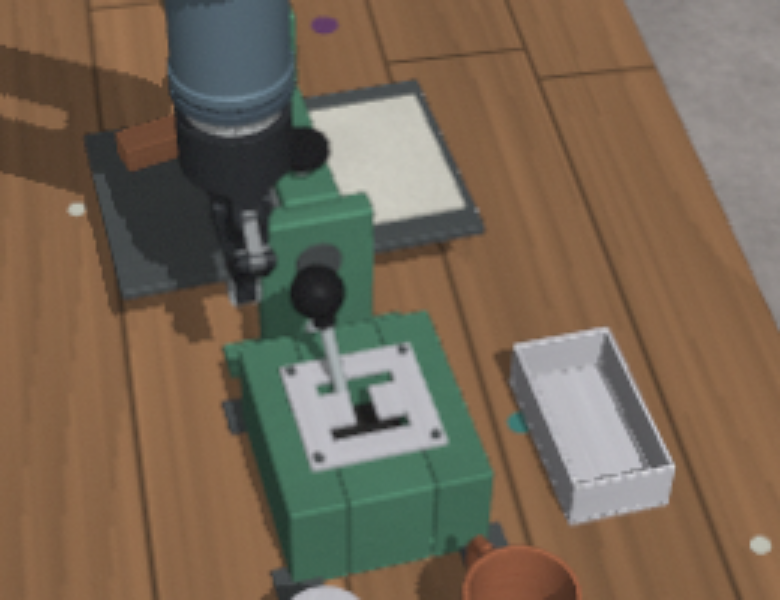

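The crop shows the closed fingers (245,290) behind the ball (317,290) with a clear gap. Next I push forward.

step_arm(rows=[{"tx":-0.0005,"ty":0,"tz":-0.01,"turn":0},{"tx":-0.0005,"ty":0,"tz":-0.017,"turn":0},{"tx":-0.0005,"ty":0,"tz":-0.023,"turn":0},{"tx":-0.0005,"ty":0,"tz":-0.028,"turn":0},{"tx":-0.0005,"ty":0,"tz":-0.032,"turn":0},{"tx":-0.0005,"ty":0,"tz":-0.036,"turn":0},{"tx":-0.0005,"ty":0,"tz":-0.04,"turn":0},{"tx":-0.0005,"ty":0,"tz":-0.04,"turn":0}])

```text
t: 4.4
eef_pos: [0.5391, -0.0352, 0.1719]
orientation: [-0.479, -0.52, 0.521, 0.478]
ft_force: [-2.9, 0.9, 4.9]
opening: 0.0002
```

```bash
sed -i 's/axis=-1)<0.06)/axis=-1)<0.032)/' h.py; python3 -c "
from h import *
rep()
s=snapshot('side');g=np.array((.573,-.032,.168))
for i in range(3): b=ball(s,guess=g);g=b[0];print(b,gate(b[0]))
cv2.imwrite('pics/s2.png',cv2.resize(s['color'][180:290,250:390],None,fx=5,fy=5)[...,::-1])"
```

```text
t 4.4 gate tcp [-0.0343  0.0438] z 0.1719 yaw 94.79 F [-2.78  1.11] 4.88 open 0.0002
(array([ 0.56787204, -0.03206737,  0.16820635]), np.int64(262), np.float64(0.0017184476903856923)) [-0.00535055  0.04445211]
(array([ 0.56774066, -0.03208763,  0.16826643]), np.int64(265), np.float64(0.001828581087211342)) [-0.00548318  0.04444315]
(array([ 0.56774066, -0.03208763,  0.16826643]), np.int64(265), np.float64(0.001828581087211342)) [-0.00548318  0.04444315]
```

View pics/s2.png

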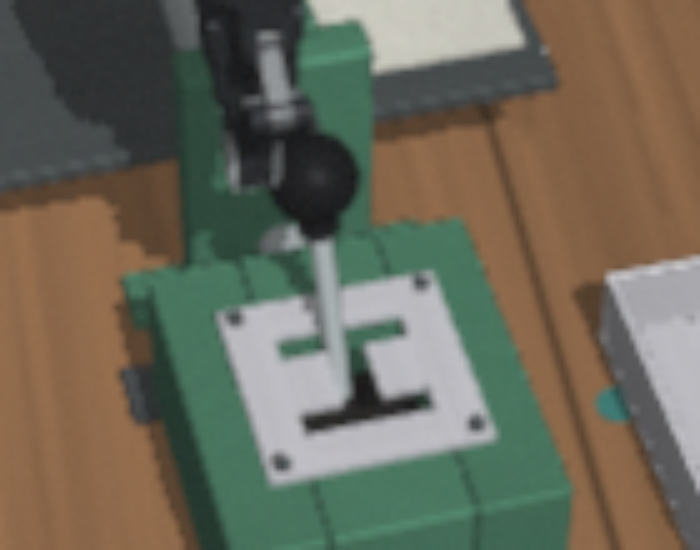

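The crop shows the fingers touching the back of the ball (315,185), with the stick near the crossbar. It needs about 6 mm more.

step_arm(rows=[{"tx":0,"ty":0,"tz":-0.003,"turn":0},{"tx":0,"ty":0,"tz":-0.006,"turn":0},{"tx":0,"ty":0,"tz":-0.007,"turn":0},{"tx":0,"ty":0,"tz":-0.007,"turn":0}])

```text
t: 4.95
eef_pos: [0.5464, -0.0346, 0.1722]
orientation: [-0.479, -0.52, 0.521, 0.478]
ft_force: [-1.8, 1.3, 4.8]
opening: 0.0
```

```bash
cat >> h.py <<'E'
def look(g,names=("side","top"),tag=None):
    for n in names:
        s=snapshot(n);q=np.array(g,float)
        try:
            for i in range(4): b=ball(s,guess=q);q=b[0]
            o=np.array([0.0009,-.0006]) if n=="side" else np.array([-.0009,.0006])
            print(n,b[0].round(4),b[1],b[2].round(4),"gate",gate(b[0][:2]-o).round(4))
        except Exception as e: print(n,e)
        if tag: cv2.imwrite('pics/%s_%s.png'%(n,tag),cv2.resize(s['color'][170:310,230:400],None,fx=4,fy=4)[...,::-1])
E
python3 -c "
from h import *
rep(); look((.575,-.032,.168))"
```

```text
t 4.95 gate tcp [-0.027   0.0438] z 0.1722 yaw 94.79 F [-1.72  1.48] 4.81 open 0.0
side [ 0.5754 -0.0312  0.1682] 257 0.0015 gate [0.0014 0.0454]
top Initial guess is outside of provided boundsh.py:19: RuntimeWarning: Mean of empty slice.
  r=least_squares(lambda x:np.linalg.norm(Q-x,axis=1)-0.02,Q.mean(0)-[0,0,.01],loss="soft_l1",f_scale=0.002)
  ret = um.true_divide(
```

step_arm(rows=[{"tx":0,"ty":0,"tz":0.015,"turn":0},{"tx":0.005,"ty":0,"tz":0.025,"turn":0},{"tx":0.035,"ty":0,"tz":0.025,"turn":0},{"tx":0.053,"ty":0,"tz":0.02,"turn":0},{"tx":0.054,"ty":0,"tz":0.0,"turn":0},{"tx":0.054,"ty":0,"tz":-0.022,"turn":0},{"tx":0.054,"ty":0,"tz":-0.027,"turn":0},{"tx":0.054,"ty":0,"tz":-0.027,"turn":0}])

```text
t: 6.05
eef_pos: [0.5684, 0.0217, 0.1717]
orientation: [-0.479, -0.52, 0.521, 0.478]
ft_force: [-0.3, -0.6, -0.4]
opening: 0.0002
```

```bash
python3 -c "
from h import *
rep(); look((.577,-.030,.168),('side',),'a')"
```

```text
t 6.05 gate tcp [-0.0002  0.098 ] z 0.1717 yaw 94.81 F [-0.36 -0.62] -0.36 open 0.0002
side [ 0.5749 -0.0311  0.168 ] 275 0.0015 gate [0.0009 0.0455]
```

View pics/side_a.png

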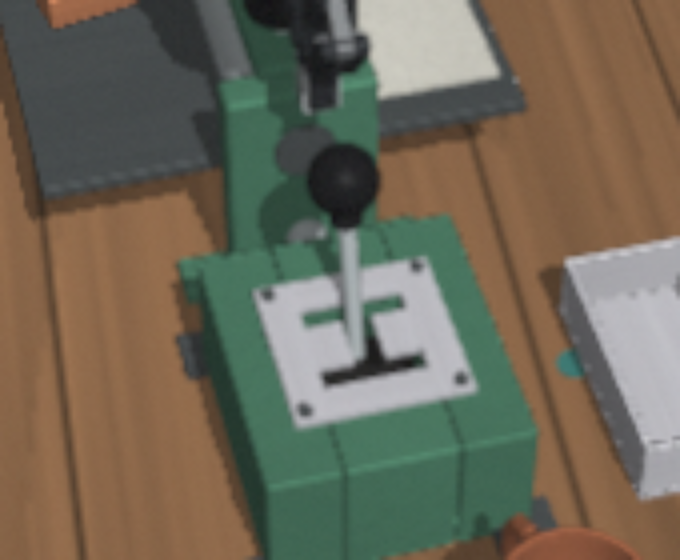

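The crop shows the lever upright in the crossbar, still at the left leg, with the ball at (343,180) and the fingers clear to its left (320,95). Next I push right.

step_arm(rows=[{"tx":-0.01,"ty":0,"tz":0,"turn":0},{"tx":-0.018,"ty":0,"tz":0,"turn":0},{"tx":-0.026,"ty":0,"tz":0,"turn":0},{"tx":-0.034,"ty":0,"tz":0,"turn":0},{"tx":-0.042,"ty":0,"tz":0,"turn":0},{"tx":-0.05,"ty":0,"tz":0,"turn":0},{"tx":-0.055,"ty":0,"tz":0,"turn":0},{"tx":-0.055,"ty":0,"tz":0,"turn":0}])

```text
t: 7.1
eef_pos: [0.5763, -0.0331, 0.1777]
orientation: [0.482, 0.522, -0.519, -0.476]
ft_force: [-2.0, 6.5, 25.0]
opening: -0.0002
```

```bash
python3 -c "
from h import *
rep(); look((.577,-.070,.175),('side',))"
```

```text
t 7.1 gate tcp [0.0029 0.0427] z 0.1777 yaw 94.79 F [-1.44  6.61] 24.98 open -0.0002
side [ 0.5792 -0.0542  0.1745] 314 0.002 gate [0.0032 0.0221]
```

```bash
python3 -c "
from h import *
look((.577,-.070,.175),('side',),'b')
s=snapshot('wrist')
i=cv2.imread('pics/side_b.png')[:, :560]
w=cv2.resize(s['color'],(320,240))[...,::-1]
o=np.zeros((600,800,3),np.uint8);o[:560,:480]=i[:,:480];o[:240,480:]=w
t=snapshot('top')['color'][170:310,250:390,::-1];o[250:570,480:800]=cv2.resize(t,(320,320))
cv2.imwrite('pics/b.png',o)"
```

```text
side [ 0.5792 -0.0542  0.1745] 311 0.0018 gate [0.0032 0.0221]
```

View pics/b.png

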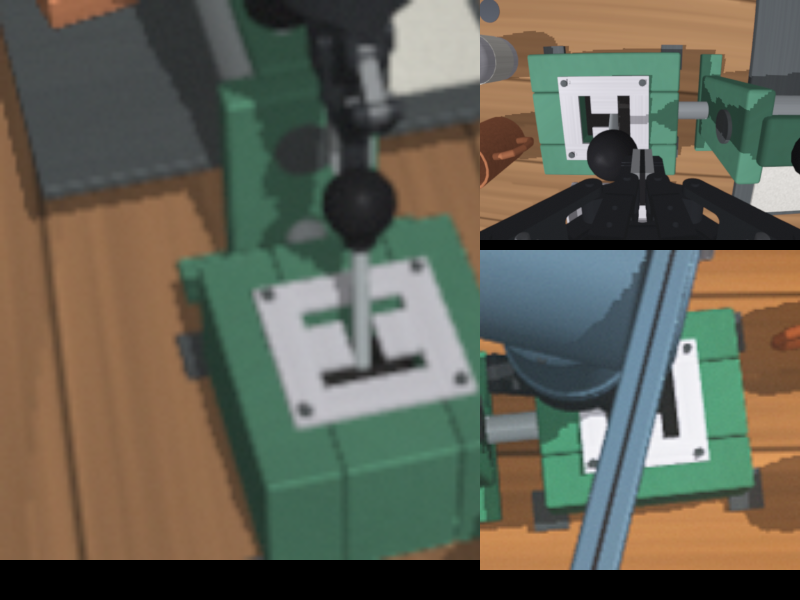

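The crop shows the lever nearly upright in the crossbar, with the ball at (360,205). The wrist inset shows the bulging knuckle of the closed fingers riding on the ball's upper side, which explains the upward 25 N. I'll back off, rise, turn 90° and push with the narrow side of the fingers instead.

step_arm(rows=[{"tx":0.015,"ty":0,"tz":0,"turn":0},{"tx":0.045,"ty":-0.02,"tz":0,"turn":0},{"tx":0.055,"ty":-0.06,"tz":0,"turn":8},{"tx":0.055,"ty":-0.07,"tz":0,"turn":18},{"tx":0.055,"ty":-0.07,"tz":0,"turn":28},{"tx":0.055,"ty":-0.07,"tz":0,"turn":38},{"tx":0.055,"ty":-0.07,"tz":0,"turn":48},{"tx":0.055,"ty":-0.07,"tz":0,"turn":48}])

```text
t: 8.3
eef_pos: [0.5707, 0.0219, 0.247]
orientation: [0.651, 0.284, -0.279, -0.647]
ft_force: [-0.1, -0.5, 0.2]
opening: -0.0002
```

step_arm(rows=[{"tx":0,"ty":0,"tz":0,"turn":10},{"tx":0,"ty":0,"tz":0,"turn":20},{"tx":0,"ty":0,"tz":0,"turn":30},{"tx":0,"ty":0,"tz":0,"turn":40},{"tx":0,"ty":0,"tz":0,"turn":42},{"tx":0,"ty":0,"tz":0,"turn":42}])

```text
t: 9.05
eef_pos: [0.5706, 0.0219, 0.2469]
orientation: [0.707, 0.035, -0.029, -0.705]
ft_force: [0.2, 0.5, -0.7]
opening: 0.0004
```

```bash
python3 -c "
from h import *
rep((0.0,0.075,0.178)); look((.577,-.055,.175),('side',)); print(get_state()['joint_positions'].round(2))"
```

```text
t 9.05 gate tcp [0.002 0.098] z 0.2469 yaw 5.13 F [0.23 0.5 ] -0.73 open 0.0004
tool shift [-0.0027  0.0689 -0.0228]
side [ 0.5791 -0.0548  0.1732] 281 0.0016 gate [0.0031 0.0215]
[-0.16  0.28  1.46 -0.    1.39 -0.25]
```

step_arm(rows=[{"tx":0.0,"ty":0.025,"tz":0,"turn":0},{"tx":0.0,"ty":0.055,"tz":-0.005,"turn":0},{"tx":0.0,"ty":0.07,"tz":-0.015,"turn":0},{"tx":0.0,"ty":0.07,"tz":-0.03,"turn":0},{"tx":0.0,"ty":0.07,"tz":-0.042,"turn":0},{"tx":0,"ty":0.07,"tz":-0.05,"turn":0},{"tx":-0.0,"ty":0.07,"tz":-0.058,"turn":0},{"tx":-0.0,"ty":0.07,"tz":-0.058,"turn":0}])

```text
t: 10.1
eef_pos: [0.5776, -0.0365, 0.1792]
orientation: [0.707, 0.036, -0.027, -0.705]
ft_force: [-0.8, 2.9, 6.3]
opening: 0.0001
```

```bash
python3 -c "
from h import *
rep((0.002,-0.016,0.176)); look((.577,-.06,.175),('side',))"
```

```text
t 10.1 gate tcp [0.004  0.0392] z 0.1792 yaw 5.08 F [-0.52  2.96] 6.32 open 0.0001
tool shift [-0.0022  0.0034 -0.0552]
side [ 0.5799 -0.0609  0.175 ] 295 0.0019 gate [0.0033 0.0154]
```

step_arm(rows=[{"tx":0,"ty":-0.003,"tz":-0.007,"turn":0},{"tx":-0.001,"ty":-0.003,"tz":-0.014,"turn":0},{"tx":-0.001,"ty":-0.002,"tz":-0.021,"turn":0},{"tx":-0.002,"ty":-0.002,"tz":-0.028,"turn":0},{"tx":-0.002,"ty":-0.001,"tz":-0.034,"turn":0},{"tx":-0.002,"ty":0,"tz":-0.04,"turn":0},{"tx":-0.002,"ty":0.002,"tz":-0.045,"turn":0},{"tx":-0.002,"ty":0.002,"tz":-0.045,"turn":0}])

```text
t: 11.15
eef_pos: [0.5824, -0.0838, 0.1817]
orientation: [0.709, 0.039, -0.024, -0.704]
ft_force: [-0.5, 1.2, 7.1]
opening: -0.0
```

```bash
python3 -c "
from h import *
rep((0.002,-0.016,0.176)); look((.579,-.107,.173),('side',))"
```

```text
t 11.15 gate tcp [ 0.0047 -0.0084] z 0.1817 yaw 5.06 F [-0.4   1.27] 7.1 open -0.0
tool shift [-0.0028  0.0057 -0.0076]
side [ 0.5839 -0.1032  0.1734] 282 0.0016 gate [ 0.0037 -0.0271]
```

```bash
python3 -c "
from h import *
s=snapshot('side');w=snapshot('wrist')
o=np.zeros((600,800,3),np.uint8);o[:600,:400]=cv2.resize(s['color'][170:290,280:360],(400,600))[...,::-1]
o[:400,400:]=cv2.resize(w['color'][180:480,160:460],(400,400))[...,::-1]
cv2.imwrite('pics/c.png',o)
q=np.array((.584,-.103,.173))
for i in range(4): b=ball(w,guess=q);q=b[0]
print(b,gate(b[0]))"
```

```text
(array([ 0.5823783 , -0.10465359,  0.17369494]), np.int64(40), np.float64(0.00014707066705361174)) [ 0.0029026  -0.02910791]
```

View pics/c.png

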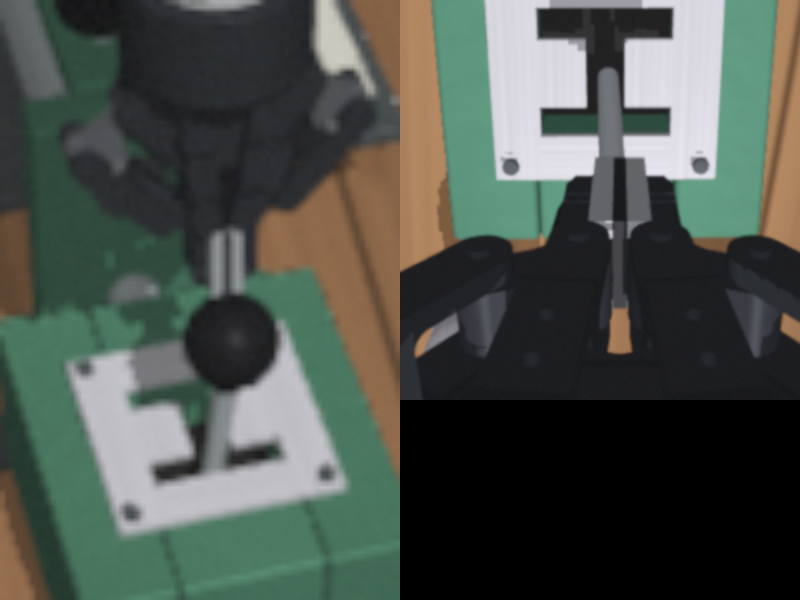

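```bash
python3 -c "
from h import *
w=snapshot('wrist');P=pts(w);print('eye',gate(w['eye']).round(3),w['eye'].round(3))
for (a,b) in [(608,90),(608,140),(605,165),(605,200),(640,165),(640,210),(570,200),(670,200),(580,185),(620,250),(620,295),(570,240),(470,250)]:
    u=160+(a-400)*300//400;v=180+b*300//400
    p=P[v,u];print((a,b),gate(p).round(4),p[2].round(4),w['color'][v,u])"
```

```text
eye [0.001 0.065] [ 0.572 -0.011  0.326]
(608, 90) [-0.0001 -0.0083] 0.0849 [113 117 121]
(608, 140) [-0.     -0.0161] 0.1257 [113 117 122]
(605, 165) [-0.0009  0.0047] 0.1932 [ 99 100 104]
(605, 200) [-0.0007  0.0051] 0.2132 [ 99 100 104]
(640, 165) [0.0083 0.005 ] 0.1939 [ 98 100 103]
(640, 210) [0.0071 0.0046] 0.2166 [ 99 101 104]
(570, 200) [-0.009   0.0008] 0.2051 [34 36 39]
(670, 200) [0.0149 0.0002] 0.2043 [32 34 38]
(580, 185) [-0.0069  0.0007] 0.1965 [29 30 33]
(620, 250) [ 0.0027 -0.0025] 0.2211 [72 72 75]
(620, 295) [ 0.0028 -0.014 ] 0.2213 [72 71 75]
(570, 240) [-0.0073  0.0056] 0.2304 [31 33 36]
(470, 250) [-0.0253  0.0068] 0.2355 [31 32 36]
```

The measured points show the fingertips at about z 0.19, resting on top of the ball. That is roughly 30 mm higher than the stated overhang implies. I'll lift off, step left, go down to TCP z ≈ 0.154 and push again.

step_arm(rows=[{"tx":-0.002,"ty":-0.014,"tz":0.0,"turn":0},{"tx":-0.002,"ty":-0.016,"tz":0.0,"turn":0},{"tx":-0.002,"ty":-0.014,"tz":0.025,"turn":0},{"tx":-0.002,"ty":-0.01,"tz":0.045,"turn":0},{"tx":-0.002,"ty":0.01,"tz":0.045,"turn":0},{"tx":-0.002,"ty":0.027,"tz":0.045,"turn":0},{"tx":-0.002,"ty":0.028,"tz":0.045,"turn":0},{"tx":-0.002,"ty":0.028,"tz":0.045,"turn":0}])

```text
t: 12.35
eef_pos: [0.5756, -0.0383, 0.1511]
orientation: [0.708, 0.037, -0.025, -0.705]
ft_force: [-0.3, -1.0, 0.2]
opening: -0.0
```

```bash
python3 -c "
from h import *
rep((0.003,-0.012,0.154)); look((.584,-.103,.173),('side',))"
```

```text
t 12.35 gate tcp [0.0018 0.0376] z 0.1511 yaw 5.06 F [-0.42 -0.93] 0.17 open -0.0
tool shift [ 0.0011 -0.0026 -0.0496]
side [ 0.5842 -0.1046  0.1729] 268 0.0012 gate [ 0.0039 -0.0286]
```

step_arm(rows=[{"tx":0.001,"ty":-0.002,"tz":-0.015,"turn":0},{"tx":0.001,"ty":-0.002,"tz":-0.027,"turn":0},{"tx":0.001,"ty":-0.002,"tz":-0.033,"turn":0},{"tx":0.001,"ty":-0.002,"tz":-0.038,"turn":0},{"tx":0.001,"ty":-0.002,"tz":-0.043,"turn":0},{"tx":0.001,"ty":-0.002,"tz":-0.048,"turn":0},{"tx":0.001,"ty":-0.002,"tz":-0.048,"turn":0}])

```text
t: 13.28
eef_pos: [0.5809, -0.0861, 0.1535]
orientation: [0.708, 0.037, -0.025, -0.705]
ft_force: [0.8, 1.3, -0.6]
opening: 0.0002
```

```bash
python3 -c "
from h import *
rep((0.003,-0.012,0.154)); look((.584,-.116,.17),('side',))"
```

```text
t 13.28 gate tcp [ 0.003  -0.0105] z 0.1535 yaw 5.05 F [0.95 1.25] -0.58 open 0.0002
tool shift [ 0.     -0.0005 -0.0015]
side [ 0.5847 -0.1131  0.1716] 319 0.0022 gate [ 0.0036 -0.037 ]
```

step_arm(rows=[{"tx":0,"ty":0,"tz":-0.003,"turn":0},{"tx":0,"ty":0,"tz":-0.006,"turn":0},{"tx":0,"ty":0,"tz":-0.009,"turn":0},{"tx":0,"ty":0,"tz":-0.009,"turn":0}])

```text
t: 13.82
eef_pos: [0.5816, -0.095, 0.1535]
orientation: [0.708, 0.037, -0.025, -0.705]
ft_force: [-1.3, 3.6, -1.6]
opening: 0.0001
```

```bash
python3 -c "
from h import *
rep(); look((.584,-.121,.17),('side',))"
```

```text
t 13.82 gate tcp [ 0.003  -0.0194] z 0.1535 yaw 5.04 F [-1.    3.69] -1.57 open 0.0001
side [ 0.5849 -0.1209  0.169 ] 317 0.002 gate [ 0.0032 -0.0449]
```

step_arm(rows=[{"tx":0,"ty":0,"tz":0.015,"turn":0},{"tx":0,"ty":-0.03,"tz":0.015,"turn":0},{"tx":-0.01,"ty":-0.07,"tz":0.01,"turn":-10},{"tx":-0.04,"ty":-0.07,"tz":0,"turn":-20},{"tx":-0.07,"ty":-0.07,"tz":-0.015,"turn":-30},{"tx":-0.078,"ty":-0.07,"tz":-0.025,"turn":-40},{"tx":-0.078,"ty":-0.07,"tz":-0.0255,"turn":-50},{"tx":-0.078,"ty":-0.07,"tz":-0.0255,"turn":-50}])

```text
t: 14.88
eef_pos: [0.5052, -0.1269, 0.223]
orientation: [0.632, 0.331, -0.321, -0.623]
ft_force: [1.2, 1.0, 1.3]
opening: -0.0001
```

step_arm(rows=[{"tx":0,"ty":0,"tz":0,"turn":-10},{"tx":0,"ty":0,"tz":0,"turn":-20},{"tx":0,"ty":0,"tz":0,"turn":-30},{"tx":0,"ty":0,"tz":0,"turn":-40},{"tx":0,"ty":0,"tz":0,"turn":-40}])

```text
t: 15.5
eef_pos: [0.5054, -0.1265, 0.2232]
orientation: [0.485, 0.523, -0.517, -0.473]
ft_force: [0.1, -0.4, -0.2]
opening: 0.0004
```

```bash
python3 -c "
from h import *
rep((-0.06,-0.045,0.150)); look((.584,-.121,.17),('side',))"
```

```text
t 15.5 gate tcp [-0.0757 -0.0443] z 0.2232 yaw 94.72 F [ 0.08 -0.4 ] -0.23 open 0.0004
tool shift [-0.0001  0.0735 -0.0143]
side [ 0.5857 -0.1223  0.1684] 268 0.0012 gate [ 0.0038 -0.0463]
```

step_arm(rows=[{"tx":-0.001,"ty":0.03,"tz":0,"turn":0},{"tx":-0.002,"ty":0.065,"tz":0,"turn":0},{"tx":-0.002,"ty":0.076,"tz":-0.01,"turn":0},{"tx":-0.002,"ty":0.076,"tz":-0.03,"turn":0},{"tx":-0.002,"ty":0.076,"tz":-0.045,"turn":0},{"tx":-0.002,"ty":0.076,"tz":-0.053,"turn":0},{"tx":-0.002,"ty":0.076,"tz":-0.06,"turn":0},{"tx":-0.002,"ty":0.076,"tz":-0.06,"turn":0}])

```text
t: 16.55
eef_pos: [0.5671, -0.1241, 0.1484]
orientation: [0.486, 0.523, -0.517, -0.473]
ft_force: [-0.8, 0.6, 0.2]
opening: 0.0002
```

```bash
python3 -c "
from h import *
rep((0.014,-0.045,0.148)); look((.595,-.121,.17),('side',))"
```

```text
t 16.55 gate tcp [-0.014  -0.0472] z 0.1484 yaw 94.63 F [-0.75  0.71] 0.16 open 0.0002
tool shift [ 0.0023  0.0009 -0.028 ]
side [ 0.5982 -0.1207  0.168 ] 219 0.0017 gate [ 0.0164 -0.0458]
```

step_arm(rows=[{"tx":0.001,"ty":0,"tz":-0.006,"turn":0},{"tx":0.001,"ty":0,"tz":-0.012,"turn":0},{"tx":0.001,"ty":0,"tz":-0.018,"turn":0},{"tx":0.001,"ty":0,"tz":-0.024,"turn":0},{"tx":0.001,"ty":0,"tz":-0.028,"turn":0},{"tx":0.001,"ty":0,"tz":-0.03,"turn":0},{"tx":0.001,"ty":0,"tz":-0.03,"turn":0}])

```text
t: 17.48
eef_pos: [0.5969, -0.1205, 0.1489]
orientation: [0.486, 0.523, -0.517, -0.473]
ft_force: [-1.9, 1.2, -1.5]
opening: 0.0001
```

```bash
python3 -c "
from h import *
rep(); look((.628,-.119,.163),('side',))"
```

```text
t 17.48 gate tcp [ 0.016  -0.0461] z 0.1489 yaw 94.63 F [-1.81  1.36] -1.51 open 0.0001
side [ 0.6276 -0.1162  0.1626] 210 0.0018 gate [ 0.0461 -0.0438]
```

step_arm(rows=[{"tx":0,"ty":0,"tz":-0.0015,"turn":0},{"tx":0,"ty":0,"tz":-0.003,"turn":0},{"tx":0,"ty":0,"tz":-0.003,"turn":0}])

```text
t: 17.9
eef_pos: [0.5994, -0.1203, 0.1488]
orientation: [0.485, 0.523, -0.517, -0.473]
ft_force: [-3.1, 0.9, -1.9]
opening: 0.0004
```

step_arm(rows=[{"tx":0,"ty":0,"tz":-0.0015,"turn":0},{"tx":0,"ty":0,"tz":-0.003,"turn":0},{"tx":0,"ty":0,"tz":-0.003,"turn":0}])

```text
t: 18.27
eef_pos: [0.6016, -0.1199, 0.1484]
orientation: [0.485, 0.522, -0.517, -0.474]
ft_force: [-5.3, -0.5, -1.7]
opening: 0.0001
```

```bash
python3 -c "
from h import *
rep(); look((.628,-.119,.163),('side',))"
```

```text
t 18.27 gate tcp [ 0.0207 -0.046 ] z 0.1484 yaw 94.64 F [-5.32 -0.01] -1.7 open 0.0001
side [ 0.6286 -0.1153  0.1619] 210 0.0021 gate [ 0.0472 -0.043 ]
```

step_arm(rows=[{"tx":0,"ty":0,"tz":-0.002,"turn":0},{"tx":0,"ty":0,"tz":-0.004,"turn":0},{"tx":0,"ty":0,"tz":-0.004,"turn":0}])

```text
t: 18.7
eef_pos: [0.604, -0.1196, 0.1479]
orientation: [0.484, 0.522, -0.518, -0.475]
ft_force: [-7.8, -0.4, -0.4]
opening: -0.0001
```

step_arm(rows=[{"tx":0,"ty":0,"tz":0.015,"turn":0},{"tx":0,"ty":0,"tz":0.05,"turn":0},{"tx":0,"ty":0,"tz":0.1,"turn":0},{"tx":0,"ty":-0.03,"tz":0.14,"turn":0},{"tx":0,"ty":-0.08,"tz":0.18,"turn":0},{"tx":0,"ty":-0.1,"tz":0.22,"turn":0},{"tx":0,"ty":-0.1,"tz":0.22,"turn":0}])

```text
t: 19.58
eef_pos: [0.3841, -0.1382, 0.2485]
orientation: [0.487, 0.522, -0.517, -0.472]
ft_force: [0.4, -0.7, -0.1]
opening: -0.0
```

```bash
python3 -c "
from h import *
rep(); look((.630,-.116,.162),('side','top'))
s=snapshot('side');t=snapshot('top')
o=np.zeros((600,800,3),np.uint8);o[:600,:400]=cv2.resize(s['color'][150:390,260:420],(400,600))[...,::-1]
o[:400,400:]=cv2.resize(t['color'][120:320,250:450],(400,400))[...,::-1]
cv2.imwrite('pics/d.png',o)"
```

```text
t 19.57 gate tcp [-0.1975 -0.0456] z 0.2485 yaw 94.54 F [ 0.31 -0.74] -0.14 open -0.0
side [ 0.6294 -0.1159  0.1617] 273 0.0013 gate [ 0.048  -0.0437]
top [ 0.6269 -0.1177  0.16  ] 387 0.0009 gate [ 0.047  -0.0466]
```

View pics/d.png

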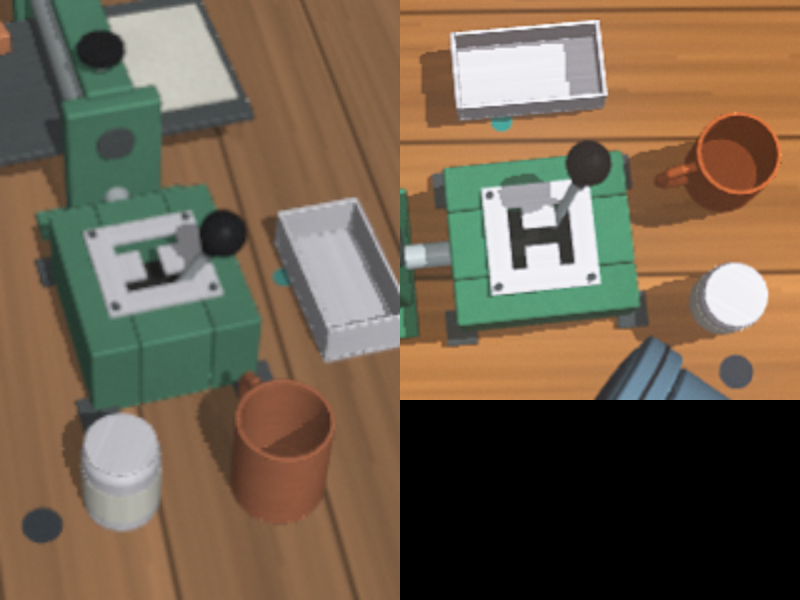

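Both views show the lever in the far right slot, with the ball at gate (0.0475, -0.045) against a stop at 0.0472. The hand is clear, and the pan, mug and tin stand where they were.

```bash
python3 -c "
from h import *
T=dict(np.load('pics/top0.npz'));t=snapshot('top')
for n,(a,b,c,d) in dict(pan=(125,185,265,360),mug=(170,230,380,445),tin=(248,292,392,440),wax=(285,330,128,165)).items():
    print(n,np.abs(T['color'][a:b,c:d].astype(int)-t['color'][a:b,c:d]).mean().round(2))
print(sign_off())"
```

```text
pan 1.29
mug 1.73
tin 1.36
wax 1.58
the job is handed in; nothing more can be done
None
```

The press is in third gear, and I handed the job in at about 20 s of the 61 s allowed. I pushed the lever only with the closed fingers: forward into the crossbar, across to the right leg, then forward until it was home in the far right slot.

**Last checks:**
- **Lever:** the ball is about 47.5 mm forward and 45 mm right of the gate centre, averaged over the two cameras. The forward stop is at 47.2 mm. The push force was still rising at the end, reaching about 8 N.
- **Hand:** it is backed off about 0.2 m and raised, and the force reading is near zero.
- **Loose things:** before and after top pictures of the pan, mug, tin and wax block match to within noise.

**What went wrong or disagreed:**
- **First sideways pushes:** the fingers rode up on the ball, with up to 25 N upward at the wrist.
- **Fingertip height:** the wrist camera put the closed fingertips about 30 mm higher than the stated overhang. I lowered the hand, and the rest of the pushing went cleanly.
- **Camera agreement:** the side and top cameras differed by 1 to 3 mm on the ball's final position.

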